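# Lock a gliding microscope stage with its transport pin

## Task

The microscope is about to be moved, so lock its gliding stage. Take the steel lock pin out of the accessory block, stand it upright in the lock hole of the black stage plate and, pressing only lightly, sweep it about in a widening spiral, the plate gliding along with it, until its nose drops into the blind hole hidden in the slide underneath. Push it gently fully home, flange flat on the plate, let go, and leave the specimen lying where it is on the plate and everything else on the bench undisturbed.

Things in the scene. Friction and masses are not known exactly. Their poses are not given: they have to be found in the camera images.
- pin_grip (a point): Centre of the flat thumb grip of the lock pin, the loose metal pin to be moved: a flat tab 12 mm thick (along this frame's y), 24 mm wide (x) and 44 mm tall (z), its top 22 mm above this point. At the start the pin stands upright in a loose hole of the accessory block, flange resting on the block, shank inside: lift it straight up by 35 mm or more to free it.
- pin_nose (a point): Centre of the flat end of the pin's nose, 54 mm below pin_grip; z runs up along the pin. The shank above it is round, 10 mm in diameter and 26 mm long, and tapers over its last 3 mm to a nose of 6 mm diameter.
- pin_flange (a point): Centre of the underside of the pin's round flange (26 mm diameter, 6 mm thick, directly under the thumb grip), 28 mm below pin_grip and 26 mm above the nose.
- pin: The whole lock pin, 76 mm tall, 65 to 115 g, steel and aluminium; its origin is the end of the nose, as pin_nose.
- lock_hole (a point): Centre of the mouth of the lock hole, at the top face of the stage plate, z up: a round through hole of 11.5 mm diameter in a steel bush near a corner of the plate. Under the plate lies a slide, clamped fast, its flat top face 13 mm below this point. The blind hole in it (11.5 mm diameter, 17 mm deep) is hidden by the plate, 3 to 10 mm to the side of where this point is at the start, direction unknown.
- plate_centre (a point): Middle of the top face of the black stage plate (226 by 212 by 12 mm, level, top 199 mm above the bench), 91 mm from the lock hole. The plate glides on grease in both horizontal directions without turning (about 1.5 N of friction each way plus drag of 12 N per m/s, up to 13 mm either way of its middle position); a pin standing in its lock hole carries it along.
- specimen_mid (a point): Centre of the specimen, a loose black resin disc of 40 mm diameter and 19 mm height lying near the middle of the stage plate; it rides along with the plate.
- stand: White inverted microscope, fixed to the bench, carrying slide and plate; origin on the bench under the middle of its stage, which may stand several mm off. Its y axis points away from the eyepieces, which rise to about 0.35 m some 0.25 to 0.45 m on the -y side. Pin resting on the slide: flange 13 mm above the plate. Pin home in the blind hole: flange on the plate.
- block: Grey accessory block, fixed, 150 (x) by 84 (y) by 45 mm high, origin at the centre of its underside. The lock pin stands in it at x -42, y 0 mm. An eyepiece (33 mm diameter, top 83 mm above the bench, at x 34, y -20 mm) and a T-handled hex key (at x 50, y 22 mm, top 93 mm) stay in it.
- hexkey: T-handled hex key standing loose in the accessory block; origin at its lower end; to be left alone.
- mount0: Small loose resin-mounted specimen on the bench, 30 mm diameter, 18 mm high, to be left alone; origin under its centre.
- mount1: Second such resin-mounted specimen on the bench, to be left alone.
- canister: Clear objective canister with black cap, 41 mm diameter, 62 mm high, on the bench, to be left alone; origin under its centre.
- oil: Small amber oil bottle, 28 mm diameter, 65 mm high, on the bench, to be left alone; origin under its centre.
- dish: Shallow glass dish, 90 mm diameter, 16 mm high, on the bench, to be left alone; origin under its centre.

How it is judged:
By the outcome, as a careful person would: the job done as asked, in the order asked, and still so for the second after the job is handed in, with the robot touching nothing.
It also fails if it takes over 70 s, if anything falls off the work surface, if the arm or the gripper's body presses on something with over 40 N, if the wrist force passes 120 N, or if a joint passes its speed limit or range.

## Robot

A 6-joint arm with a two-finger parallel gripper is mounted at the origin on the work surface. World frame = base frame: x ahead of the robot, y to its left, z up, the work surface at z = 0. Lengths are in m, angles in rad, forces in N, time in s.
With the tool pointing down it reaches from about 0.4 to 0.825 m from the base axis. Payload 7 kg.
Tool frame: the origin (TCP) lies midway between the tips of the shut fingers; the grasp point (between the pads) lies 19 mm behind it; y points along the fingers, z is the direction in which the jaws open and shut, and the axes are right-handed (so a half turn about y gives the same grasp; the last joint's range is limited). The gripper opens to 88 mm and grips with 3 to 60 N. Pads are 19 mm wide; open, the fingers measure 130 mm over their backs; the gripper's body (78 mm by 193 mm) begins 47 mm behind the grasp point.
Start: joints at [1.388, 0.359, 0.012, 0, -1.224, -0.288], TCP at [0.306, 0.602, 0.227] pointing down, gripper open.
Joint ranges: [-3.07, 3.07], [-1.43, 2.12], [-1.02, 1.25], [-3.03, 1.67], [-3.05, -0], [-3.03, 3.03]. Speed limits (rad/s): [2.39, 2.39, 3.01, 3.14, 3.14, 3.14].

## Interface

Orientations are given as [roll, pitch, yaw] about the fixed x, y, z axes, in that order (R = Rz(yaw) Ry(pitch) Rx(roll)).
In Python, from station import readout, eyes, job, nets gives the robot as it stands.
- The arm moves only by the tool play_rows, never from a script. Its argument "increments" is a list of rows, each an object with "linear": the shift along the tool's x, y, z in m, a list of three; "rotation": the turn, a rotation vector about the tool's x, y, z in degrees, a list of three; "claw": the closure, from 0 (fully open) to 1 (shut). A call has 1 to 5 rows; each row is the pose to reach, as a shift and turn from the pose measured when the call began, along the tool's axes at that moment; what a row does not reach only later rows make up. A row lasts 1/8 s, in which the tool goes at most 62.5 mm and 10.7 degrees, less where a joint would pass 70% of its speed; a pose out of reach is approached as far as the arm can. A call with a gripper value outside its range is refused whole. The fingers move at their own pace and stop on an object; "newtons" is the grip in N (left out, the last holds). Time passes only in rows, so rows that repeat a pose let the fingers close. It gives the time, the measured TCP pose, the force and the opening at its end, in the units of the state.
- readout.get_state(): the state, without advancing time (a new reading comes with each control period).
- eyes.grab_frame(name): name is "scene" or "top" or "wrist"; returns (picture, depth): 384x512x3 uint8, blue, green, red; 384x512 float32, m along the optical axis (not along the pixel's ray), 0 where there is no reading.
- eyes.camera_model(name): a dict with "intrinsics" (3x3 intrinsics, pixels), "k1" (the pictures are not rectified: a ray, as slopes to the right and down, at radius r is drawn at 1 + k1 r^2 times it, then the intrinsics apply), "R" (3x3) and "t" (3): a world point X has camera coordinates R X + t. Camera axes: x right, y down, z forward; pixel columns grow to the right and rows downward; lengths in m; the calibration is good to about 2 mm. A picture is of the moment at which its call begins: read the wrist's pose just before it. camera_model takes no time and is no camera call; for the wrist camera it gives the pose at the moment of the call.
- job.job_done(): hands the job in, once; it reports no verdict.
Trained networks look in the newest picture that a camera, given by its name, has taken for a name from the list of things; names that differ only in an ending like _2 or _b are one class to them, and where a whole thing is asked for, a point or a joint stands for the part that bears it (a point fixed in the world has none). Each returns a list of dicts, best first, with "score" (0 to 1); they miss things now and then, are a little off and sometimes report something else, mostly with a low value. They report only what shows in the picture. A call takes as long as a camera call.
- nets.regions_of(label, camera): "region" (384x512 bool, what is visible of it) and "rect" ([left, top, right, bottom] in pixels, round what is visible of it).
The state is a dict: "t": time; "q": joint angles; "qd": joint speeds; "joint_efforts": joint torques, N m; "eef_pos": TCP position; "ee_rot": TCP orientation; "force": force on the tool from outside, world axes, zero at the start; "moment": the same for the moment, N m; "width": finger opening in m.
Only numpy, scipy, OpenCV 4.12 (cv2) and the standard library are available. Lean on these libraries where they do the work, as an engineer would, in place of code of your own. Each camera call takes 0.05 s, during which the arm holds its last target.

## Working session

There is one attempt and no reset: what is moved stays moved. The work goes in short steps, Python scripts to look and compute and a tool call to move; the robot and the scene stay as the last step left them, time stands still between calls to the robot, and variables do not carry over. Pictures are saved under pics/ and viewed, and the job is handed in when it is done.

Besides the shell and the picture viewer there is one more tool, called after "Emit:" by a JSON object that holds its "op" and its "data". play_rows: Moves the arm, as the interface text tells. Its arguments: {"type":"object","properties":{"increments":{"type":"array","items":{"type":"object","properties":{"linear":{"type":"array","items":{"type":"number"}},"rotation":{"type":"array","items":{"type":"number"}},"claw":{"type":"number"}}}},"newtons":{"type":"number"}},"required":["increments"]}

```bash
ls; mkdir -p pics; cat > h.py <<'E'
import numpy as np, cv2
from station import readout, eyes, job, nets
from scipy.spatial.transform import Rotation as Ro
np.set_printoptions(precision=4,suppress=True)
def grab(n,fn=None):
    m=eyes.camera_model(n); p,d=eyes.grab_frame(n)
    if fn: cv2.imwrite('pics/'+fn,p)
    return p,d,m
def unproj(m,u,v,z):
    K=np.array(m['intrinsics'],float); D=np.array([m['k1'],0,0,0,0],float)
    pts=np.stack([np.ravel(u),np.ravel(v)],1).astype(float).reshape(-1,1,2)
    n=cv2.undistortPoints(pts,K,D).reshape(-1,2)
    c=np.c_[n,np.ones(len(n))]*np.ravel(z)[:,None]
    R=np.array(m['R']);t=np.array(m['t'])
    return (c-t)@R
def ray_at_z(m,u,v,zw):
    R=np.array(m['R']);t=np.array(m['t']); C=-R.T@t
    P=unproj(m,u,v,np.ones(np.size(u))); d=P-C
    return C+d*((zw-C[2])/d[:,2])[:,None]
def proj(m,X):
    K=np.array(m['intrinsics'],float); D=np.array([m['k1'],0,0,0,0],float)
    R=np.array(m['R'],float);t=np.array(m['t'],float)
    return cv2.projectPoints(np.atleast_2d(X).astype(float),cv2.Rodrigues(R)[0],t,K,D)[0].reshape(-1,2)
E
python3 - <<'E'
from h import *
s=readout.get_state(); print(s)
for n in ['scene','top','wrist']:
    p,d,m=grab(n,n+'0.png'); print(n,m)
E
```

```text
pics
{'t': 0.0, 'q': array([ 1.3881,  0.3594,  0.0111, -0.0004, -1.2241, -0.2881]), 'qd': array([ 0.0028, -0.001 ,  0.0006,  0.    ,  0.0014, -0.0005]), 'joint_efforts': array([  0.0018, -58.2714,  29.3049,   6.9971,   0.0068,  -0.0002]), 'eef_pos': array([0.306 , 0.6011, 0.2256]), 'ee_rot': array([-1.5691,  0.0001,  2.6707]), 'force': array([ 0.035 , -0.6042,  0.2883]), 'moment': array([ 0.0172, -0.0024, -0.0441]), 'width': 0.08775324577045912}
scene {'intrinsics': array([[496.1606,   0.    , 259.6365],
       [  0.    , 496.1606, 185.3076],
       [  0.    ,   0.    ,   1.    ]]), 'k1': -0.17076368069746453, 'R': array([[ 0.7669,  0.6417,  0.0105],
       [ 0.3946, -0.4586, -0.7962],
       [-0.5061,  0.6148, -0.6049]]), 't': array([-0.437 , -0.0413,  1.5578])}
top {'intrinsics': array([[459.1791,   0.    , 258.0367],
       [  0.    , 459.1791, 193.9539],
       [  0.    ,   0.    ,   1.    ]]), 'k1': -0.1531561897379755, 'R': array([[-0.0027, -1.    ,  0.0018],
       [-0.99  ,  0.0024, -0.1413],
       [ 0.1413, -0.0021, -0.99  ]]), 't': array([0.0668, 0.5065, 1.3008])}
wrist {'intrinsics': array([[270.0551,   0.    , 251.8665],
       [  0.    , 270.0551, 193.8383],
       [  0.    ,   0.    ,   1.    ]]), 'k1': -0.05219303648222443, 'R': array([[-0.4534, -0.8913,  0.0022],
       [-0.8612,  0.4387,  0.2566],
       [-0.2297,  0.1144, -0.9665]]), 't': array([ 0.6741, -0.0326,  0.3902])}
```

View pics/scene0.png

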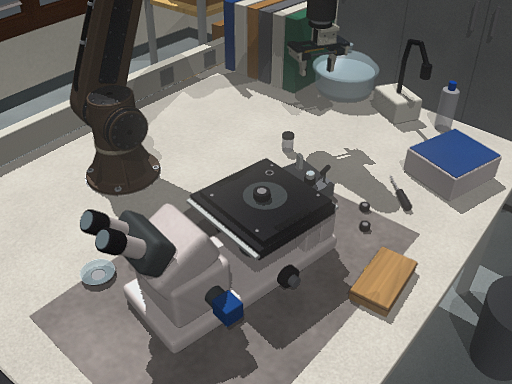

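View pics/top0.png

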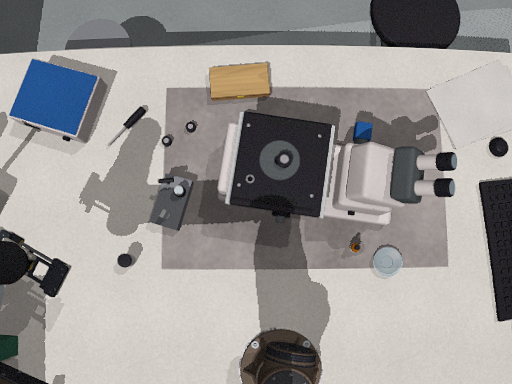

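View pics/wrist0.png

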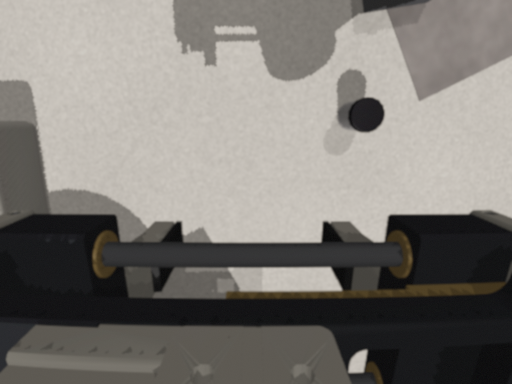

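```bash
python3 - <<'E'
from h import *
p,d,m=grab('top'); 
cv2.imwrite('pics/top_z.png',cv2.resize(p[90:290,140:350],None,fx=3.5,fy=3,interpolation=cv2.INTER_CUBIC)[:600])
for lab in ['pin_grip','pin','lock_hole','plate_centre','specimen_mid','block','hexkey','stand']:
    for r in nets.regions_of(lab,'top')[:2]:
        v,u=np.nonzero(r['region']); z=d[v,u]; 
        P=unproj(m,u,v,z); ok=z>0
        print(lab,round(r['score'],2),r['rect'],len(u),np.median(P[ok],0),P[ok].min(0),P[ok].max(0))
p,d,m=grab('scene')
cv2.imwrite('pics/scene_z.png',cv2.resize(p[120:270,180:380],None,fx=4,fy=4,interpolation=cv2.INTER_CUBIC))
for lab in ['pin_grip','pin','lock_hole','specimen_mid','hexkey','block']:
    for r in nets.regions_of(lab,'scene')[:2]:
        v,u=np.nonzero(r['region']); z=d[v,u]; 
        P=unproj(m,u,v,z); ok=z>0
        print(lab,round(r['score'],2),r['rect'],len(u),np.median(P[ok],0),P[ok].min(0),P[ok].max(0))
E
```

```text
pin_grip 0.41 [157.4, 208.0, 171.5, 219.1] 69 [0.4437 0.329  0.0861] [0.4335 0.3207 0.0464] [0.4538 0.3392 0.101 ]
pin 0.66 [158.5, 209.1, 169.5, 220.3] 76 [0.4454 0.3291 0.0872] [0.4343 0.3207 0.0421] [0.4622 0.3499 0.101 ]
lock_hole 0.92 [233.9, 113.2, 327.0, 208.1] 6786 [0.5689 0.0123 0.1998] [ 0.447  -0.1091  0.172 ] [0.7037 0.1274 0.2211]
lock_hole 0.75 [348.2, 243.4, 361.7, 252.1] 97 [ 0.3502 -0.2105  0.0429] [ 0.3368 -0.2276  0.0003] [ 0.363  -0.2001  0.0685]
plate_centre 0.67 [186.8, 120.7, 194.5, 134.3] 92 [0.715  0.2709 0.0176] [ 0.7018  0.2563 -0.0012] [0.7319 0.2897 0.0237]
plate_centre 0.59 [235.6, 112.9, 324.7, 209.4] 6628 [0.5681 0.013  0.1998] [ 0.447  -0.1074  0.183 ] [0.6966 0.1274 0.208 ]
specimen_mid 0.56 [274.6, 155.6, 292.7, 165.4] 164 [ 0.5698 -0.0001  0.2181] [ 0.5527 -0.0181  0.2053] [0.5892 0.0175 0.2258]
specimen_mid 0.28 [161.6, 210.8, 169.4, 219.7] 77 [0.4446 0.3285 0.0884] [0.4335 0.3207 0.0464] [0.457  0.3392 0.101 ]
block 0.65 [151.9, 176.3, 191.5, 229.0] 1540 [0.482  0.3139 0.046 ] [ 0.4042  0.2595 -0.0034] [0.5733 0.39   0.0968]
block 0.62 [114.6, 25
[... 573 characters left out ...]
62 [201.7, 159.0, 330.1, 244.2] 5801 [ 0.5918 -0.0078  0.1988] [ 0.2852 -0.1143 -0.002 ] [0.7035 0.3319 0.2179]
lock_hole 0.57 [355.9, 200.8, 366.1, 216.2] 108 [0.6784 0.3341 0.0148] [ 0.6621  0.3229 -0.0015] [0.6921 0.357  0.0223]
specimen_mid 0.83 [254.6, 187.4, 271.0, 204.2] 216 [ 0.5797 -0.0091  0.2165] [ 0.5576 -0.0241  0.1971] [0.5942 0.0157 0.221 ]
hexkey 0.58 [321.4, 166.3, 331.8, 184.5] 81 [0.5446 0.3236 0.0879] [0.4934 0.3013 0.0005] [0.5508 0.4186 0.0967]
hexkey 0.53 [294.6, 153.2, 303.0, 171.3] 105 [0.4524 0.3245 0.0732] [0.4347 0.316  0.0483] [0.4623 0.3373 0.0968]
block 0.81 [283.3, 162.8, 334.9, 194.7] 793 [0.5191 0.3133 0.0446] [ 0.3683  0.104  -0.0027] [0.6585 0.4264 0.2024]
```

View pics/top_z.png

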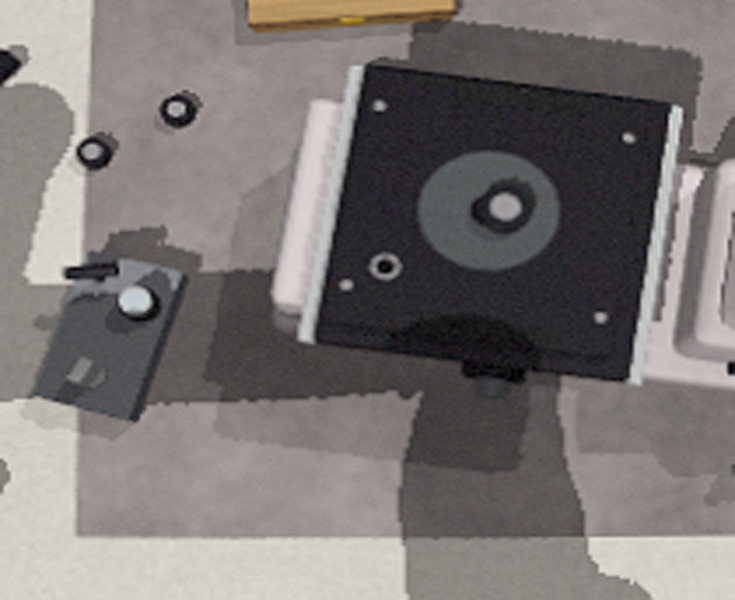

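View pics/scene_z.png

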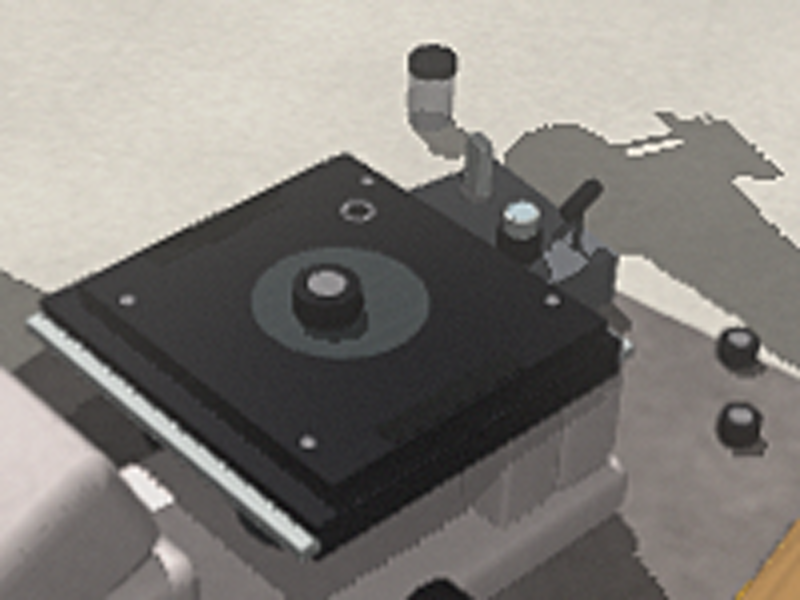

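```bash
python3 - <<'E'
from h import *
for n in ['top','scene']:
    p,d,m=grab(n)
    v,u=np.mgrid[0:384,0:512]; z=d
    P=unproj(m,u,v,np.where(z>0,z,1)).reshape(384,512,3)
    print(n)
    x,y,h=P[...,0],P[...,1],P[...,2]
    def rect(mask,name):
        q=P[mask]; r=cv2.minAreaRect((q[:,:2]*1000).astype(np.float32)); print(name,len(q),r, 'z',np.median(q[:,2]))
    reg=(x>.38)&(x<.60)&(y>.24)&(y<.42)
    rect(reg&(h>.040)&(h<.050),'block')
    rect(reg&(h>.090)&(h<.10)&(x<.485),'pintop')
    q=P[reg&(h>.090)&(h<.10)&(x<.485)]; print(q.mean(0))
    rect(reg&(h>.079)&(h<.088)&(x>.49),'eyep')
    rect((x>.42)&(x<.72)&(y<.16)&(y>-.14)&(h>.196)&(h<.203),'plate')
    # brightness of lock ring
    c={'top':(250,178.7),'scene':(180+358/4,120+210/4)}[n]
    print('hole',ray_at_z(m,[c[0]],[c[1]],.199), P[int(c[1]),int(c[0])])
    u0,v0=int(c[0]),int(c[1])
    print(p[v0-6:v0+7,u0-8:u0+9].mean(2).astype(int))
E
```

```text
top
block 1125 ((485.515380859375, 320.6233825683594), (86.69202423095703, 148.968017578125), 73.5946273803711) z 0.045881997791909615
pintop 37 ((445.9163818359375, 331.4867858886719), (11.710198402404785, 22.410762786865234), 64.83988952636719) z 0.09528046556288486
[0.4455 0.3317 0.0951]
eyep 76 ((529.7567749023438, 309.5849304199219), (73.78973388671875, 30.699861526489258), 56.62425231933594) z 0.0847315333844185
plate 5816 ((573.0322875976562, 10.795242309570312), (210.6911163330078, 225.6032257080078), 81.0484390258789) z 0.1996838757378699
hole [[0.523  0.0864 0.199 ]] [0.527  0.0866 0.1866]
[[ 41  42  39  39  39  44  43  35  41  36  37  37  40  40  38  41  38]
 [ 39  44  44  41  38  41  39  33  43  40  36  41  43  42  39  45  43]
 [ 43  41  42  40  43  32  64  89  86  75  44  30  40  41  46  40  41]
 [ 35  45  37  36  46 108 135 120 115 133 120  73  32  38  41  44  45]
 [ 45  40  39  38 103 142 126  90  87 122 145 119  34  44  44  33  34]
 [ 43  44  38  47 122 131  46  22  13  52 113 122  67  37  45  39  38]
 [ 39  44  40  66 119 109  11  22  33  21  73 118 104  42  49  38  
[... 1266 characters left out ...]
 63  63  64  56  68  71  68  71  63  55  59  61  62  60  63]
 [ 63  63  65  60  61  85 102 102 101 103  92  79  60  60  60  62  60]
 [ 64  63  64  59  87 159 100  71  73  65 117 132  78  55  59  62  59]
 [ 63  65  62  56 127 126  56  45  47  47  40 102 108  65  59  59  59]
 [ 61  62  62  56  95  99  70  56  56  56  76 123 108  63  57  60  60]
 [ 62  60  61  57  53 100 123  99  96  93 154 106  58  57  59  58  59]
 [ 60  62  61  60  59  53  60  71  82  83  61  53  57  57  58  59  58]
 [ 61  60  62  59  59  59  58  60  54  57  57  58  60  58  56  58  58]
 [ 58  60  58  61  61  59  59  58  57  58  58  58  58  55  57  57  58]
 [ 60  59  58  61  59  59  58  57  57  57  57  58  56  57  59  58  55]]
```

```bash
cat >> h.py <<'E'
def pose(s=None):
    s=s or readout.get_state(); return np.array(s['eef_pos']),Ro.from_euler('xyz',s['ee_rot'])
def delta(target,yaw=None,s=None):
    """world target TCP pos, yaw (deg, jaw dir = yaw+90) -> row numbers"""
    p,R=pose(s); lin=R.inv().apply(np.array(target)-p)
    T=Ro.from_euler('xyz',[-np.pi/2,0,np.deg2rad(yaw)]) if yaw is not None else R
    rv=np.rad2deg((R.inv()*T).as_rotvec())
    print('pos',p,'rpy',np.rad2deg(R.as_euler('xyz')),'\nlinear',np.round(lin,4),'rotation',np.round(rv,2))
E
python3 - <<'E'
from h import *
m=eyes.camera_model('wrist'); p,R=pose()
C=-m['R'].T@m['t']; print('cam in tool',R.inv().apply(C-p),'axis in tool',R.inv().apply(m['R'][2]))
print(proj(m,np.array([p,p+R.apply([0,.05,0]),p+R.apply([0,.1,0]),p+R.apply([.05,.1,0])])))
delta([0.446,0.330,0.22],164)
E
```

```text
cam in tool [-0.0685 -0.1583 -0.0002] axis in tool [0.2567 0.9665 0.0008]
[[251.9011 234.2154]
 [251.8462 209.4986]
 [251.8111 193.6965]
 [251.7986 240.2334]]
pos [0.3062 0.6015 0.2266] rpy [-90.0016  -0.0014 153.0266] 
linear [-0.2478  0.0066  0.1786] rotation [  0.   -10.97   0.  ]
```

Emit:
{"op": "play_rows", "data": {"increments": [{"linear": [-0.05,0.001,0.036],"rotation": [0,-2.2,0],"claw": 0.4},{"linear": [-0.1,0.002,0.072],"rotation": [0,-4.4,0],"claw": 0.4},{"linear": [-0.15,0.004,0.108],"rotation": [0,-6.6,0],"claw": 0.4},{"linear": [-0.2,0.005,0.144],"rotation": [0,-8.8,0],"claw": 0.4},{"linear": [-0.248,0.006,0.179],"rotation": [0,-11,0],"claw": 0.4}]}}

```text
t: 1.68
eef_pos: [0.4466, 0.3277, 0.2209]
ee_rot: [-1.571, 0.0, 2.864]
force: [1.5, 0.3, 0.1]
width: 0.0528
```

Emit:
{"op": "play_rows", "data": {"increments": [{"linear": [0,0,0],"rotation": [0,0,0],"claw": 0.4}]}}

```text
t: 1.8
eef_pos: [0.4478, 0.3245, 0.2213]
ee_rot: [-1.572, 0.0, 2.861]
force: [-0.4, 0.1, 0.7]
width: 0.0523
```

```bash
python3 - <<'E'
from h import *
print(readout.get_state())
p,d,m=grab('wrist','w1.png')
cv2.imwrite('pics/w1z.png',cv2.resize(p[130:260,180:330],None,fx=5,fy=4.5,interpolation=cv2.INTER_CUBIC))
for lab in ['pin','pin_grip']:
    for r in nets.regions_of(lab,'wrist')[:2]: print(lab,r['score'],r['rect'])
E
```

```text
{'t': 1.8, 'q': array([ 0.9814,  0.1618, -0.2683,  0.0002, -1.1398,  0.3085]), 'qd': array([ 0.0288,  0.0048,  0.0169,  0.0012,  0.0122, -0.022 ]), 'joint_efforts': array([ -1.3163, -42.1796,  27.7696,   6.7678,  -0.065 ,   0.7496]), 'eef_pos': array([0.4478, 0.3245, 0.2213]), 'ee_rot': array([-1.5716,  0.0004,  2.8608]), 'force': array([-0.407 ,  0.1276,  0.6805]), 'moment': array([ 0.0515, -0.0066, -0.0191]), 'width': 0.05234307827597099}
pin 0.78 [238.7, 170.5, 260.9, 201.5]
```

View pics/w1.png

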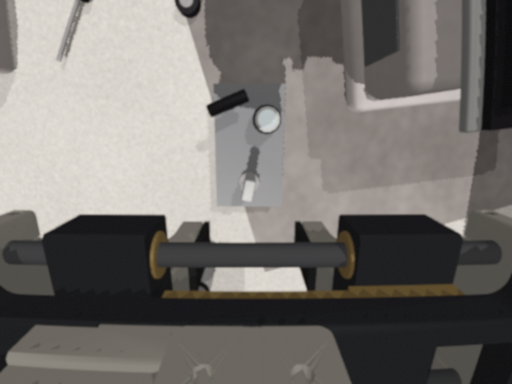

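View pics/w1z.png

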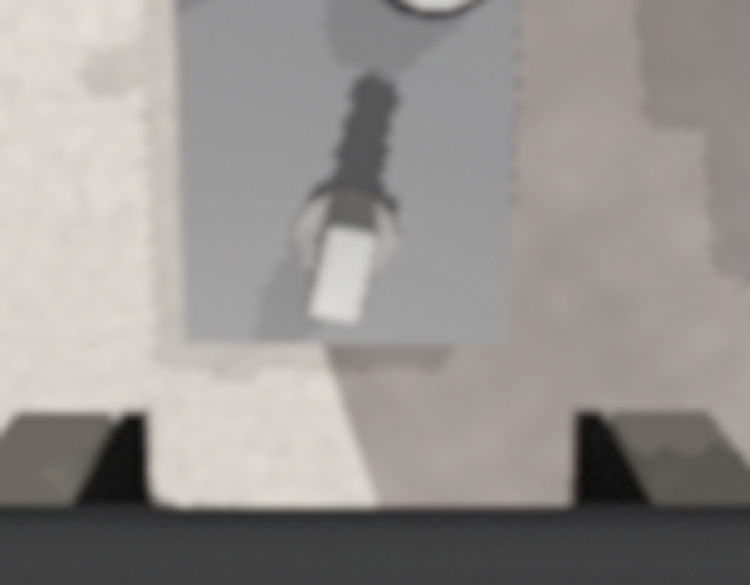

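```bash
python3 - <<'E'
from h import *
m=eyes.camera_model('wrist')
c=np.array([[328,226],[377,233],[355,325],[310,317]],float)
u=180+c[:,0]/5-.4; v=130+c[:,1]/4.5-.4
P=ray_at_z(m,u,v,.095); print(P,P.mean(0))
a=P[0]-P[3]; b=P[1]-P[2]; e=P[1]-P[0]
print([np.rad2deg(np.arctan2(k[1],k[0])) for k in (a,b,e)],[np.linalg.norm(k) for k in (a,b,e,P[2]-P[3])])
delta([P[:,0].mean(),P[:,1].mean(),.12],None)
E
```

```text
[[0.457  0.3327 0.095 ]
 [0.4525 0.323  0.095 ]
 [0.4317 0.3339 0.095 ]
 [0.4364 0.3428 0.095 ]] [0.4444 0.3331 0.095 ]
[np.float64(-26.153534167659462), np.float64(-27.636150896685876), np.float64(-115.11692681726467)] [np.float64(0.023000051304112954), np.float64(0.02344461072289866), np.float64(0.010679773349826505), np.float64(0.01007437088386483)]
pos [0.4468 0.328  0.2212] rpy [-90.0783   0.0334 164.0713] 
linear [ 0.0038  0.1012 -0.0041] rotation [0. 0. 0.]
```

Emit:
{"op": "play_rows", "data": {"increments": [{"linear": [0.004,0.02,-0.004],"rotation": [0,6,0],"claw": 0.4},{"linear": [0.004,0.05,-0.004],"rotation": [0,11,0],"claw": 0.4},{"linear": [0.004,0.08,-0.004],"rotation": [0,11,0],"claw": 0.4},{"linear": [0.004,0.09,-0.004],"rotation": [0,11,0],"claw": 0.4},{"linear": [0.004,0.09,-0.004],"rotation": [0,11,0],"claw": 0.4}]}}

```text
t: 2.58
eef_pos: [0.4438, 0.3337, 0.1309]
ee_rot: [-1.571, 0.0, 2.673]
force: [0.6, -0.1, 1.2]
width: 0.0527
```

```bash
python3 - <<'E'
from h import *
print(readout.get_state()['force'])
delta([0.4447,0.3327,.057],153)
p,d,m=grab('wrist','w2.png')
E
```

```text
[ 0.5746 -0.139   1.2364]
pos [0.4438 0.3337 0.1309] rpy [-90.0198   0.0209 153.1491] 
linear [-0.0012  0.0739  0.0005] rotation [ 0.02  0.15 -0.02]
```

View pics/w2.png

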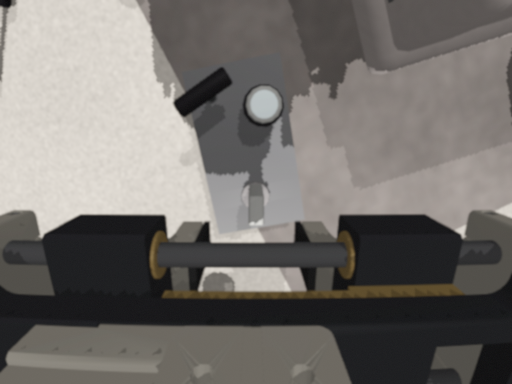

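```bash
python3 - <<'E'
from h import *
p,d,m=grab('wrist')
cv2.imwrite('pics/w2z.png',cv2.resize(p[165:245,206:306],None,fx=7,fy=7,interpolation=cv2.INTER_CUBIC))
E
```

```text
(no output)
```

View pics/w2z.png

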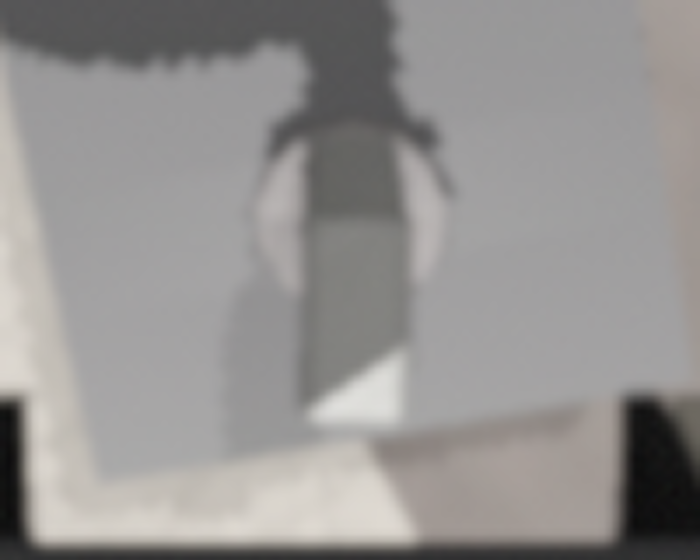

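```bash
python3 - <<'E'
from h import *
m=eyes.camera_model('wrist')
c=np.array([[304,216],[408,218],[405,425],[308,420]],float)
P=ray_at_z(m,206+c[:,0]/7-.4,165+c[:,1]/7-.4,.095); print(P.mean(0)); a=P[:2].mean(0)-P[2:].mean(0); print(np.rad2deg(np.arctan2(a[1],a[0])))
delta([*P.mean(0)[:2],.057],None)
print(readout.get_state()['t'])
E
```

```text
[0.446  0.3294 0.095 ]
-26.46295640568879
pos [0.4445 0.334  0.1322] rpy [-90.161    0.049  153.1235] 
linear [-0.0033  0.0752  0.0036] rotation [0. 0. 0.]
2.675
```

Emit:
{"op": "play_rows", "data": {"increments": [{"linear": [-0.003,0.015,0.0032],"rotation": [0,0,0],"claw": 0.4},{"linear": [-0.003,0.035,0.0032],"rotation": [0,0,0],"claw": 0.4},{"linear": [-0.003,0.055,0.0032],"rotation": [0,0,0],"claw": 0.4},{"linear": [-0.003,0.075,0.0032],"rotation": [0,0,0],"claw": 0.4},{"linear": [-0.003,0.075,0.0032],"rotation": [0,0,0],"claw": 0.4}]}}

```text
t: 3.3
eef_pos: [0.4453, 0.3288, 0.0558]
ee_rot: [-1.571, 0.0, 2.672]
force: [0.1, -0.1, -0.3]
width: 0.0525
```

```bash
python3 - <<'E'
from h import *
print(readout.get_state()['force'])
delta([0.4457,0.3300,.057],153)
p,d,m=grab('wrist','w3.png')
E
```

```text
[ 0.1052 -0.1424 -0.349 ]
pos [0.4453 0.3288 0.0558] rpy [-90.001    0.0143 153.0977] 
linear [ 0.0001 -0.0012 -0.0013] rotation [ 0.    0.1  -0.01]
```

View pics/w3.png

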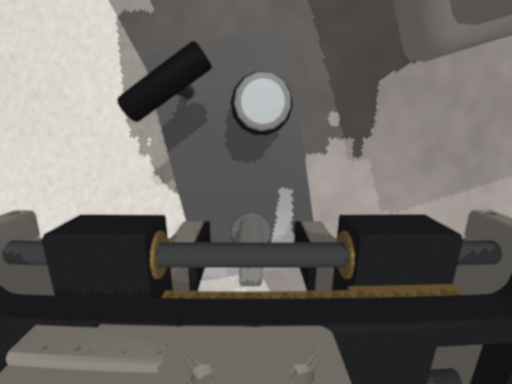

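Emit:
{"op": "play_rows", "data": {"increments": [{"linear": [0,0,0],"rotation": [0,0,0],"claw": 0.7},{"linear": [0,0,0],"rotation": [0,0,0],"claw": 0.95},{"linear": [0,0,0],"rotation": [0,0,0],"claw": 0.95},{"linear": [0,0,0],"rotation": [0,0,0],"claw": 0.95},{"linear": [0,0,0],"rotation": [0,0,0],"claw": 0.95}], "newtons": 25}}

```text
t: 3.98
eef_pos: [0.4458, 0.3295, 0.057]
ee_rot: [-1.573, 0.001, 2.672]
force: [-0.3, -0.2, 1.0]
width: 0.0119
```

```bash
python3 - <<'E'
from h import *
s=readout.get_state();print(s['width'],s['force'],s['eef_pos'])
p,d,m=grab('wrist','w4.png')
cv2.imwrite('pics/w4z.png',cv2.resize(p[165:305,186:326],None,fx=4,fy=4,interpolation=cv2.INTER_CUBIC))
E
```

```text
0.01185246417621938 [-0.3176 -0.1515  0.9696] [0.4458 0.3295 0.057 ]
```

View pics/w4z.png

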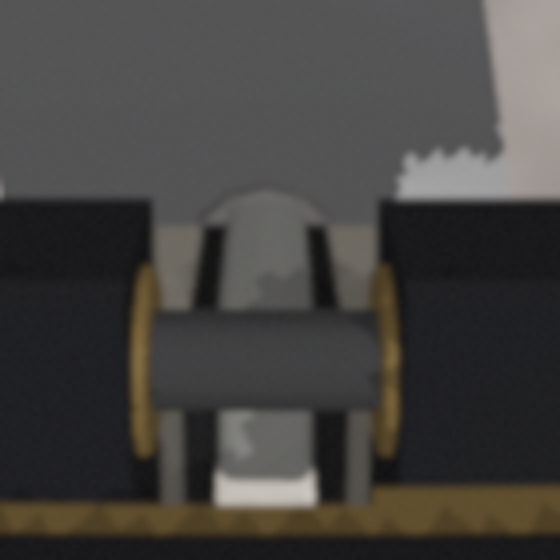

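Emit:
{"op": "play_rows", "data": {"increments": [{"linear": [0,-0.02,0],"rotation": [0,0,0],"claw": 0.95},{"linear": [0,-0.05,0],"rotation": [0,0,0],"claw": 0.95},{"linear": [0,-0.1,0],"rotation": [0,0,0],"claw": 0.95},{"linear": [0,-0.15,0],"rotation": [0,0,0],"claw": 0.95},{"linear": [0,-0.2,0],"rotation": [0,0,0],"claw": 0.95}]}}

```text
t: 4.65
eef_pos: [0.4452, 0.329, 0.2585]
ee_rot: [-1.572, 0.001, 2.672]
force: [1.8, 0.8, -0.7]
width: 0.0118
```

Emit:
{"op": "play_rows", "data": {"increments": [{"linear": [0,-0.025,0],"rotation": [0,0,0],"claw": 0.95},{"linear": [0,-0.025,0],"rotation": [0,0,0],"claw": 0.95}]}}

```text
t: 4.9
eef_pos: [0.4457, 0.3296, 0.2858]
ee_rot: [-1.577, 0.001, 2.673]
force: [0.5, -1.2, -1.8]
width: 0.0118
```

```bash
python3 - <<'E'
from h import *
s=readout.get_state();print(s['width'],s['force'],s['eef_pos'])
p,d,m=grab('wrist','w5.png')
p2,d2,m2=grab('top'); p3,d3,m3=grab('scene')
cv2.imwrite('pics/t5z.png',cv2.resize(p2[130:260,120:320],None,fx=4,fy=4,interpolation=cv2.INTER_CUBIC))
cv2.imwrite('pics/s5z.png',cv2.resize(p3[60:210,230:380],None,fx=4,fy=4,interpolation=cv2.INTER_CUBIC))
delta([.525,.087,.28],None)
E
```

```text
0.011803937309325895 [ 0.4808 -1.1703 -1.7973] [0.4457 0.3296 0.2858]
pos [0.4446 0.3285 0.2822] rpy [-89.9804  -0.0155 153.1113] 
linear [-0.181   0.0022  0.179 ] rotation [0. 0. 0.]
```

View pics/w5.png

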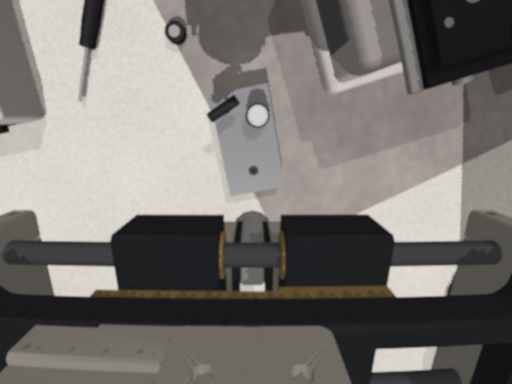

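View pics/t5z.png

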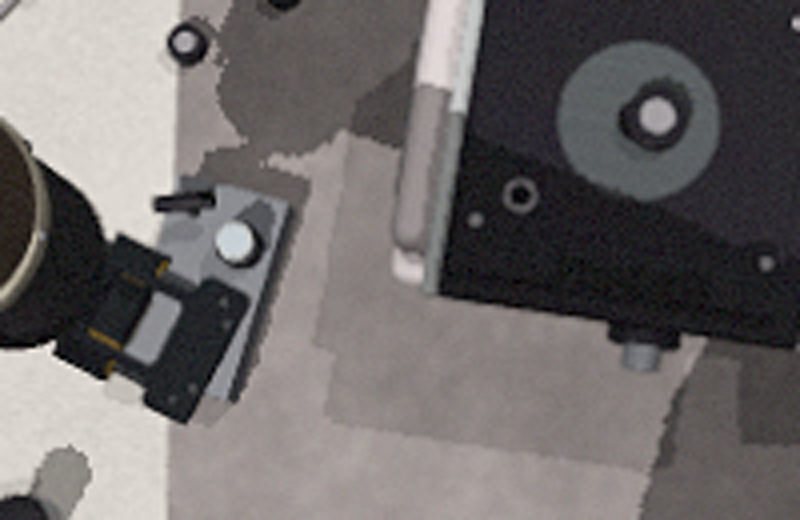

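View pics/s5z.png

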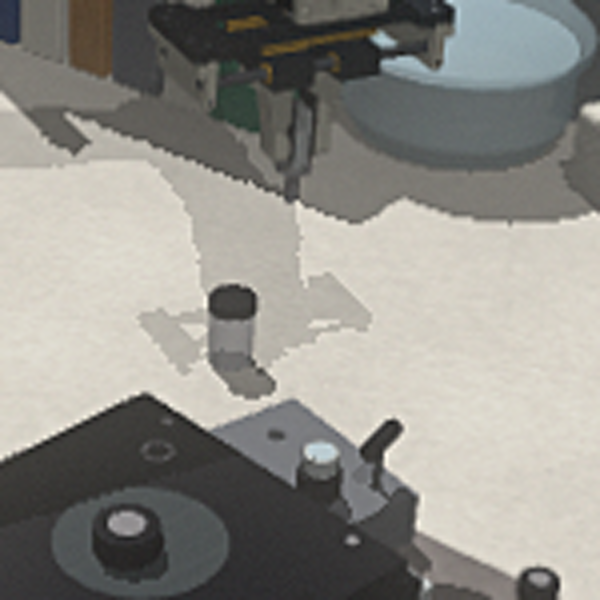

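Emit:
{"op": "play_rows", "data": {"increments": [{"linear": [-0.025,0,0.027],"rotation": [0,0,0],"claw": 0.95},{"linear": [-0.063,0,0.067],"rotation": [0,0,0],"claw": 0.95},{"linear": [-0.1,0,0.107],"rotation": [0,0,0],"claw": 0.95},{"linear": [-0.138,0,0.147],"rotation": [0,0,0],"claw": 0.95},{"linear": [-0.166,0,0.179],"rotation": [0,0,0],"claw": 0.95}]}}

```text
t: 5.68
eef_pos: [0.5114, 0.0916, 0.2807]
ee_rot: [-1.568, -0.002, 2.672]
force: [1.0, -0.2, -0.5]
width: 0.012
```

Emit:
{"op": "play_rows", "data": {"increments": [{"linear": [0,0,0],"rotation": [0,0,0],"claw": 0.95},{"linear": [0,0,0],"rotation": [0,0,0],"claw": 0.95}]}}

```text
t: 5.92
eef_pos: [0.5109, 0.0913, 0.2795]
ee_rot: [-1.567, -0.003, 2.671]
force: [-0.2, 0.4, -0.9]
width: 0.0117
```

```bash
python3 - <<'E'
from h import *
s=readout.get_state();print(s['width'],s['force'],s['eef_pos'])
p,d,m=grab('wrist'); print(pose()[0])
p2,d2,m2=grab('top'); p3,d3,m3=grab('scene')
P0,R=pose(); print(P0)
cv2.imwrite('pics/w6z.png',cv2.resize(p[120:270,150:350],None,fx=4,fy=4,interpolation=cv2.INTER_CUBIC))
cv2.imwrite('pics/t6z.png',cv2.resize(p2[110:240,190:350],None,fx=4.5,fy=4.5,interpolation=cv2.INTER_CUBIC))
cv2.imwrite('pics/s6z.png',cv2.resize(p3[100:220,210:330],None,fx=5,fy=5,interpolation=cv2.INTER_CUBIC))
nose=P0+[0,0,-.038]; print('nose pred scene',(proj(m3,nose)-[210,100])*5+2,'wrist',(proj(m,nose)-[150,120])*4+2)
h=np.array([.525,.087,.199]);print('hole pred scene',(proj(m3,h)-[210,100])*5+2,'wrist',(proj(m,h)-[150,120])*4+2)
E
```

```text
0.0117264083825365 [-0.1548  0.3935 -0.9063] [0.5109 0.0913 0.2795]
[0.511  0.0918 0.2798]
[0.5111 0.0924 0.2802]
nose pred scene [[284.6941 275.0949]] wrist [[402.9874 381.8963]]
hole pred scene [[297.8785 362.7749]] wrist [[396.4878 256.0417]]
```

View pics/w6z.png

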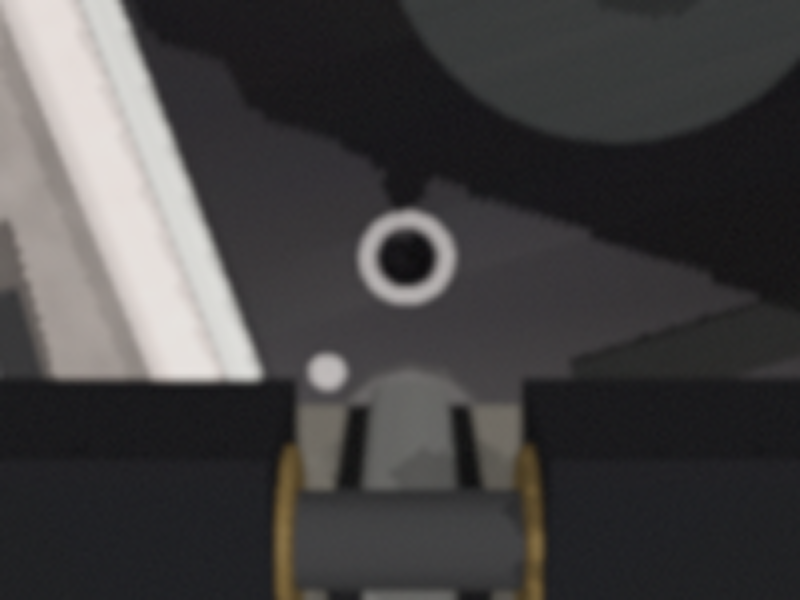

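View pics/t6z.png

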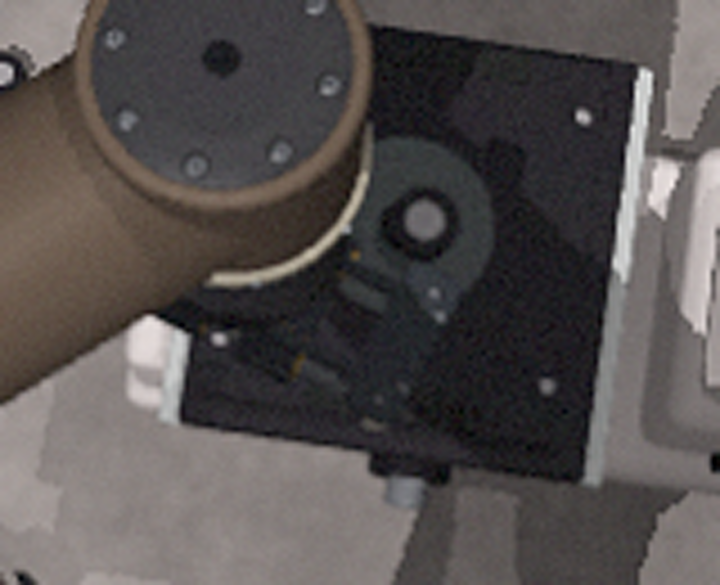

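View pics/s6z.png

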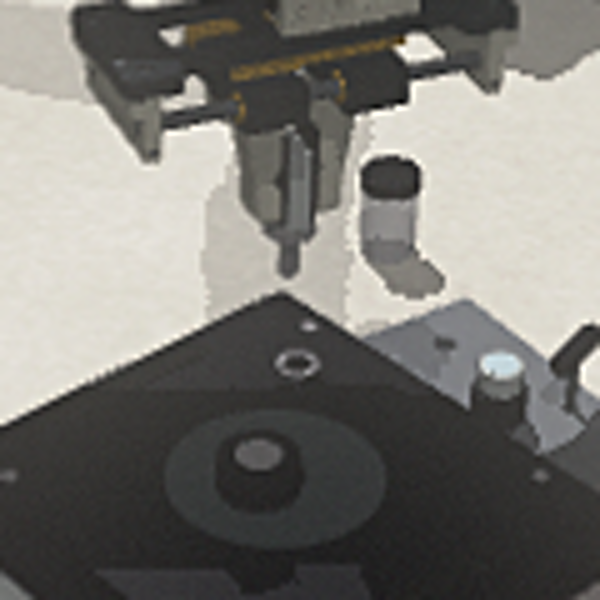

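```bash
python3 - <<'E'
from h import *
P0,R=pose()
m=eyes.camera_model('wrist');m3=eyes.camera_model('scene')
hw=ray_at_z(m,[150+(407-1.5)/4],[120+(257-1.5)/4],.199)[0]
hs=ray_at_z(m3,[210+(297-2)/5],[100+(363-2)/5],.199)[0]
ns=ray_at_z(m3,[210+(288-2)/5],[100+(272.5-2)/5],.2422)[0]
print('hole wrist',hw,'hole scene',hs,'nose scene',ns,'tcp',P0)
# wrist: tab/flange symmetric about col?
print('scene rel',hs-ns,'wrist rel',hw-P0)
delta([*(P0+(hs-ns))[:2],.28]);delta([*hw[:2],.28],153)
E
```

```text
hole wrist [0.5237 0.0862 0.199 ] hole scene [0.5248 0.0866 0.199 ] nose scene [0.5109 0.0953 0.2422] tcp [0.5111 0.0924 0.2802]
scene rel [ 0.0139 -0.0087 -0.0432] wrist rel [ 0.0126 -0.0062 -0.0812]
pos [0.5111 0.0924 0.2802] rpy [-89.8268  -0.1275 153.1393] 
linear [-0.0163  0.0002  0.0015] rotation [0. 0. 0.]
pos [0.5111 0.0924 0.2802] rpy [-89.8268  -0.1275 153.1393] 
linear [-0.014   0.0002 -0.0002] rotation [-0.17  0.14  0.13]
```

Emit:
{"op": "play_rows", "data": {"increments": [{"linear": [-0.008,0,0.0003],"rotation": [0,0,0],"claw": 0.95},{"linear": [-0.015,0.004,0.0006],"rotation": [-0.1,0,0.1],"claw": 0.95},{"linear": [-0.015,0.018,0.0006],"rotation": [-0.1,0,0.1],"claw": 0.95},{"linear": [-0.015,0.032,0.0006],"rotation": [-0.1,0,0.1],"claw": 0.95},{"linear": [-0.015,0.032,0.0006],"rotation": [-0.1,0,0.1],"claw": 0.95}]}}

```text
t: 6.7
eef_pos: [0.5231, 0.0846, 0.2464]
ee_rot: [-1.567, -0.003, 2.673]
force: [0.4, -0.0, -0.9]
width: 0.0122
```

```bash
python3 - <<'E'
from h import *
s=readout.get_state();print(s['width'],s['force'],s['eef_pos'])
p,d,m=grab('wrist'); p3,d3,m3=grab('scene')
P0,R=pose(); print(P0,np.rad2deg(R.as_euler('xyz')))
cv2.imwrite('pics/w7z.png',cv2.resize(p[150:250,190:310],None,fx=6,fy=6,interpolation=cv2.INTER_CUBIC))
cv2.imwrite('pics/s7z.png',cv2.resize(p3[130:200,230:310],None,fx=8,fy=8,interpolation=cv2.INTER_CUBIC))
delta([.5243,.0855,.24],153)
E
```

```text
0.012234287573642973 [ 0.4497 -0.0102 -0.9002] [0.5231 0.0846 0.2464]
[0.5241 0.0849 0.2481] [-89.8966  -0.0321 153.148 ]
pos [0.5241 0.0849 0.2481] rpy [-89.8966  -0.0321 153.148 ] 
linear [ 0.0001  0.0081 -0.0006] rotation [-0.1   0.15  0.03]
```

View pics/w7z.png

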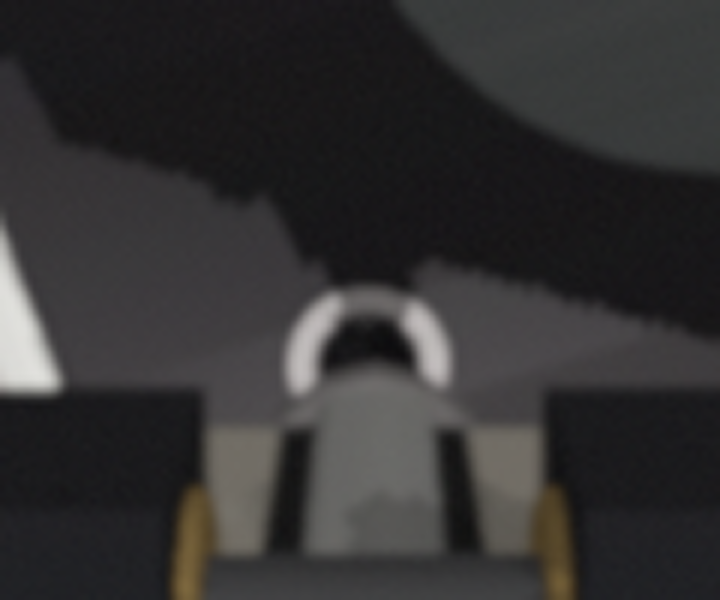

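View pics/s7z.png

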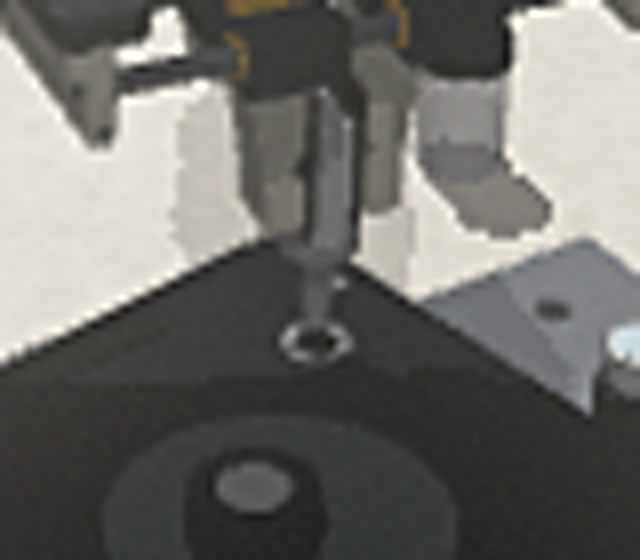

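Emit:
{"op": "play_rows", "data": {"increments": [{"linear": [0,0.005,0],"rotation": [0,0,0],"claw": 0.95},{"linear": [0,0.009,0],"rotation": [0,0,0],"claw": 0.95},{"linear": [0,0.013,0],"rotation": [0,0,0],"claw": 0.95},{"linear": [0,0.013,0],"rotation": [0,0,0],"claw": 0.95}]}}

```text
t: 7.3
eef_pos: [0.5239, 0.0848, 0.2347]
ee_rot: [-1.569, -0.001, 2.673]
force: [0.4, 0.8, -1.8]
width: 0.0121
```

```bash
python3 - <<'E'
from h import *
s=readout.get_state();print(s['width'],s['force'],s['moment'],s['eef_pos'])
p3,d3,m3=grab('scene')
cv2.imwrite('pics/s8z.png',cv2.resize(p3[130:200,230:310],None,fx=8,fy=8,interpolation=cv2.INTER_CUBIC))
print(pose()[0])
E
```

```text
0.012083761245343402 [ 0.4003  0.7949 -1.8235] [-0.0356 -0.0036  0.0056] [0.5239 0.0848 0.2347]
[0.5241 0.0848 0.235 ]
```

View pics/s8z.png

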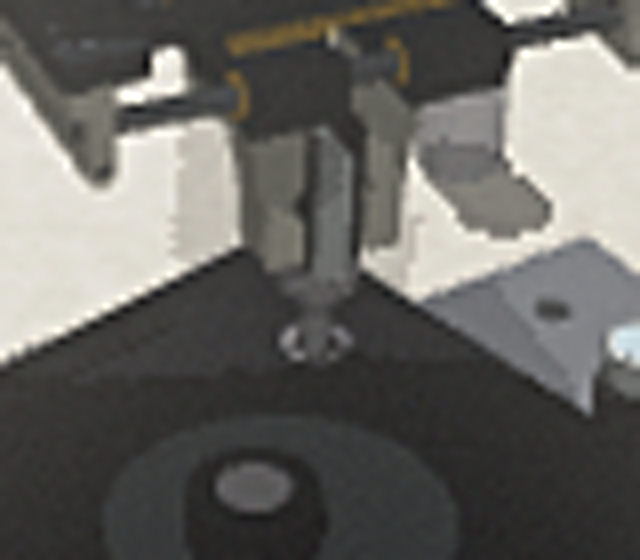

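Emit:
{"op": "play_rows", "data": {"increments": [{"linear": [0,0.003,0],"rotation": [0,0,0],"claw": 0.95},{"linear": [0,0.006,0],"rotation": [0,0,0],"claw": 0.95},{"linear": [0,0.008,0],"rotation": [0,0,0],"claw": 0.95},{"linear": [0,0.008,0],"rotation": [0,0,0],"claw": 0.95}]}}

```text
t: 7.85
eef_pos: [0.5239, 0.0848, 0.2268]
ee_rot: [-1.568, -0.001, 2.673]
force: [-0.7, -0.0, -0.6]
width: 0.0119
```

```bash
python3 - <<'E'
from h import *
s=readout.get_state();print(s['width'],s['force'],s['moment'],s['eef_pos'])
E
```

```text
0.01190833680348556 [-0.6832 -0.0045 -0.5511] [ 0.0086 -0.0122 -0.0359] [0.5239 0.0848 0.2268]
```

Emit:
{"op": "play_rows", "data": {"increments": [{"linear": [0,0.001,0],"rotation": [0,0,0],"claw": 0.95},{"linear": [0,0.002,0],"rotation": [0,0,0],"claw": 0.95},{"linear": [0,0.003,0],"rotation": [0,0,0],"claw": 0.95},{"linear": [0,0.003,0],"rotation": [0,0,0],"claw": 0.95}]}}

```text
t: 8.35
eef_pos: [0.524, 0.0848, 0.2239]
ee_rot: [-1.569, -0.001, 2.673]
force: [-0.5, 1.3, 0.4]
width: 0.012
```

```bash
python3 - <<'E'
from h import *
for i in range(3):
    s=readout.get_state();print(s['force'],s['moment'],s['eef_pos'])
    eyes.grab_frame('scene')
E
```

```text
[-0.4614  1.3277  0.3677] [ 0.0061  0.1619 -0.042 ] [0.524  0.0848 0.2239]
[-1.2036 -0.3342  0.5101] [-0.0128  0.1495 -0.0179] [0.524  0.0848 0.2239]
[-0.368  -0.0117 -0.0543] [0.0454 0.1884 0.0238] [0.524  0.0848 0.2239]
```

Emit:
{"op": "play_rows", "data": {"increments": [{"linear": [0,0.0005,0],"rotation": [0,0,0],"claw": 0.95},{"linear": [0,0.001,0],"rotation": [0,0,0],"claw": 0.95},{"linear": [0,0.001,0],"rotation": [0,0,0],"claw": 0.95}]}}

```text
t: 8.88
eef_pos: [0.5241, 0.0848, 0.2237]
ee_rot: [-1.569, -0.0, 2.673]
force: [-3.2, 1.0, 6.7]
width: 0.0115
```

```bash
python3 - <<'E'
from h import *
for i in range(3):
    s=readout.get_state();print(s['force'],s['moment'],s['eef_pos'])
    eyes.grab_frame('scene')
E
```

```text
[-3.1909  1.0186  6.7276] [ 0.0468  1.1908 -0.0273] [0.5241 0.0848 0.2237]
[-2.6432  0.1583  7.0851] [ 0.0262  1.202  -0.0054] [0.5241 0.0848 0.2237]
[-3.2792 -0.5666  6.8055] [ 0.1043  1.162  -0.0303] [0.5241 0.0848 0.2237]
```

```bash
cat > sp.py <<'E'
from h import *
import sys
C=np.array([.5240,.0848]); Z=.2234
pts=[]; th=0; s=0
# Archimedean pitch 3 mm, samples every 3 mm
th=np.linspace(0,2*np.pi*4,40000); r=.003*th/(2*np.pi)
xy=np.c_[r*np.cos(th),r*np.sin(th)]; L=np.r_[0,np.cumsum(np.linalg.norm(np.diff(xy,axis=0),axis=1))]
pts=np.array([[np.interp(l,L,xy[:,0]),np.interp(l,L,xy[:,1])] for l in np.arange(0,L[-1],.003)])
if __name__=='__main__':
    k=int(sys.argv[1]); n=int(sys.argv[2]) if len(sys.argv)>2 else 1
    s=readout.get_state(); p,R=pose(s)
    off=p[:2]-C; print('t',s['t'],'F',s['force'],'M',s['moment'],'z',round(p[2],4),'off mm',off*1000,'N',len(pts))
    print('rpy',np.rad2deg(s['ee_rot']))
    for q in pts[k:k+n]:
        for f in ([.5,1] if n==1 else [1]):
            tgt=q if f==1 else (q+pts[k-1])/2
            print('r%.1f'%(1000*np.linalg.norm(q)),np.round(R.inv().apply([*(C+tgt-p[:2]),Z-p[2]]),4))
E
python3 sp.py 1
```

```text
t 9.025 F [-3.3356 -0.6308  7.4095] M [0.0656 1.1442 0.0084] z 0.2237 off mm [0.1095 0.0084] N 51
rpy [-89.8994  -0.0046 153.1581]
r1.5 [0.0008 0.0003 0.0004]
r1.5 [0.0014 0.0003 0.0008]
```

Emit:
{"op": "play_rows", "data": {"increments": [{"linear": [0.0008,0.0003,0.0004],"rotation": [0,0,0],"claw": 0.95},{"linear": [0.0014,0.0003,0.0008],"rotation": [0,0,0],"claw": 0.95},{"linear": [0.0014,0.0003,0.0008],"rotation": [0,0,0],"claw": 0.95}]}}

```text
t: 9.4
eef_pos: [0.5231, 0.0849, 0.2238]
ee_rot: [-1.57, 0.001, 2.673]
force: [2.7, 0.3, 3.7]
width: 0.0119
```

```bash
python3 sp.py 2
```

```text
t 9.4 F [2.6913 0.2601 3.665 ] M [-0.0224 -0.9567 -0.0471] z 0.2238 off mm [-0.8502  0.0941] N 51
rpy [-89.9554   0.0623 153.1691]
r2.3 [-0.0007  0.0004  0.0011]
r2.3 [-0.0019  0.0004  0.0017]
```

Emit:
{"op": "play_rows", "data": {"increments": [{"linear": [-0.0007,0.0004,0.0011],"rotation": [0,0,0],"claw": 0.95},{"linear": [-0.0019,0.0004,0.0017],"rotation": [0,0,0],"claw": 0.95},{"linear": [-0.0019,0.0004,0.0017],"rotation": [0,0,0],"claw": 0.95}]}}

```text
t: 9.78
eef_pos: [0.5239, 0.0834, 0.2236]
ee_rot: [-1.571, 0.0, 2.673]
force: [-1.9, 4.6, 6.0]
width: 0.0118
```

```bash
python3 sp.py 3
```

```text
t 9.775 F [-1.9099  4.6331  5.9953] M [ 1.8528  0.8304 -0.0455] z 0.2236 off mm [-0.062 -1.416] N 51
rpy [-90.038    0.0216 153.1771]
r2.8 [-0.0013  0.0002 -0.0004]
r2.8 [-0.0022  0.0002 -0.0015]
```

Emit:
{"op": "play_rows", "data": {"increments": [{"linear": [-0.0013,0.0002,-0.0004],"rotation": [0,0,0],"claw": 0.95},{"linear": [-0.0022,0.0002,-0.0015],"rotation": [0,0,0],"claw": 0.95},{"linear": [-0.0022,0.0002,-0.0015],"rotation": [0,0,0],"claw": 0.95}]}}

```text
t: 10.15
eef_pos: [0.5248, 0.0834, 0.2234]
ee_rot: [-1.569, -0.002, 2.673]
force: [-6.4, 1.0, 9.6]
width: 0.0118
```

```bash
python3 sp.py 4
```

```text
t 10.15 F [-6.3988  1.0286  9.6368] M [ 0.6121  2.9091 -0.0172] z 0.2234 off mm [ 0.8106 -1.4169] N 51
rpy [-89.918   -0.1318 153.1722]
r3.3 [-0.0009  0.     -0.0024]
r3.3 [-0.0003  0.     -0.0037]
```

```bash
sed -i 's/Z=.2234/Z=.2240/' sp.py; python3 sp.py 4
```

```text
t 10.15 F [-6.3988  1.0286  9.6368] M [ 0.6121  2.9091 -0.0172] z 0.2234 off mm [ 0.8106 -1.4169] N 51
rpy [-89.918   -0.1318 153.1722]
r3.3 [-0.0009 -0.0006 -0.0024]
r3.3 [-0.0003 -0.0006 -0.0037]
```

Emit:
{"op": "play_rows", "data": {"increments": [{"linear": [-0.0012,-0.0006,-0.0012],"rotation": [0,0,0],"claw": 0.95},{"linear": [-0.0009,-0.0006,-0.0024],"rotation": [0,0,0],"claw": 0.95},{"linear": [-0.0009,-0.0006,-0.0024],"rotation": [0,0,0],"claw": 0.95}]}}

```text
t: 10.52
eef_pos: [0.5256, 0.0842, 0.2237]
ee_rot: [-1.567, -0.004, 2.673]
force: [-4.2, -2.9, 4.9]
width: 0.0118
```

```bash
python3 sp.py 4
```

```text
t 10.525 F [-4.1938 -2.8527  4.8968] M [-1.038   1.9174 -0.0411] z 0.2237 off mm [ 1.614  -0.6079] N 51
rpy [-89.7654  -0.2133 153.1555]
r3.3 [-0.0005 -0.0003 -0.0013]
r3.3 [ 0.0001 -0.0003 -0.0027]
```

```bash
cat >> sp.py <<'E'
    T=Ro.from_euler('xyz',[-90,0,153.15],degrees=True); print('rot',np.round(np.rad2deg((R.inv()*T).as_rotvec()),2))
E
python3 sp.py 4
```

```text
t 10.525 F [-4.1938 -2.8527  4.8968] M [-1.038   1.9174 -0.0411] z 0.2237 off mm [ 1.614  -0.6079] N 51
rpy [-89.7654  -0.2133 153.1555]
r3.3 [-0.0005 -0.0003 -0.0013]
r3.3 [ 0.0001 -0.0003 -0.0027]
rot [-0.23  0.01  0.21]
```

Emit:
{"op": "play_rows", "data": {"increments": [{"linear": [-0.0003,-0.0003,-0.0014],"rotation": [-0.23,0,0.21],"claw": 0.95},{"linear": [0.0001,-0.0003,-0.0027],"rotation": [-0.23,0,0.21],"claw": 0.95},{"linear": [0.0001,-0.0003,-0.0027],"rotation": [-0.23,0,0.21],"claw": 0.95}]}}

```text
t: 10.9
eef_pos: [0.5259, 0.0854, 0.2237]
ee_rot: [-1.568, -0.001, 2.673]
force: [-3.3, -4.3, 4.7]
width: 0.0117
```

```bash
python3 sp.py 5
```

```text
t 10.9 F [-3.2653 -4.2934  4.681 ] M [-1.7566  1.4012 -0.0289] z 0.2237 off mm [1.8752 0.6374] N 51
rpy [-89.8247  -0.0502 153.1476]
r3.7 [ 0.0012 -0.0003 -0.0017]
r3.7 [ 0.0026 -0.0003 -0.0021]
rot [-0.18 -0.    0.05]
```

```bash
cat > sp2.py <<'E'
from sp import *
k=int(sys.argv[1]); n=int(sys.argv[2]) if len(sys.argv)>2 else 1
Z=float(sys.argv[3]) if len(sys.argv)>3 else .2239
s=readout.get_state(); p,R=pose(s); off=p[:2]-C
print('t',s['t'],'F',s['force'],'z',round(p[2],4),'off mm',off*1000,'r %.1f'%(np.linalg.norm(off)*1e3),'prev err',(pts[k-1]-off)*1e3)
T=Ro.from_euler('xyz',[-90,0,153.15],degrees=True); print('rot',np.round(np.rad2deg((R.inv()*T).as_rotvec()),2))
prev=off
for q in pts[k:k+n]:
    d=q-prev; u=d/np.linalg.norm(d); tg=q+u*.0011
    for f in [.5,1]:
        print('r%.1f'%(1000*np.linalg.norm(q)),np.round(R.inv().apply([*((tg*f+prev*(1-f))-off),Z-p[2]]),4))
    prev=q
E
python3 sp2.py 4;python3 sp2.py 5
```

```text
t 10.9 F [-3.2653 -4.2934  4.681 ] z 0.2237 off mm [1.8752 0.6374] r 2.0 prev err [ 0.7271 -1.7074]
rot [-0.18 -0.    0.05]
r3.3 [-0.0002 -0.0002 -0.0013]
r3.3 [-0.0004 -0.0002 -0.0025]
t 10.9 F [-3.2653 -4.2934  4.681 ] z 0.2237 off mm [1.8752 0.6374] r 2.0 prev err [0.8617 1.1671]
rot [-0.18 -0.    0.05]
r3.7 [ 0.0017 -0.0002 -0.0014]
r3.7 [ 0.0035 -0.0002 -0.0028]
```

Emit:
{"op": "play_rows", "data": {"increments": [{"linear": [0.0017,-0.0002,-0.0014],"rotation": [-0.18,0,0],"claw": 0.95},{"linear": [0.0035,-0.0002,-0.0028],"rotation": [-0.18,0,0],"claw": 0.95},{"linear": [0.0035,-0.0002,-0.0028],"rotation": [-0.18,0,0],"claw": 0.95}]}}

```text
t: 11.28
eef_pos: [0.5242, 0.0897, 0.2238]
ee_rot: [-1.571, -0.001, 2.673]
force: [2.0, -3.0, 1.7]
width: 0.012
```

```bash
python3 sp2.py 6
```

```text
t 11.275 F [ 1.9682 -3.0124  1.7228] z 0.2238 off mm [0.2401 4.8971] r 4.9 prev err [ 0.2536 -1.2444]
rot [0.02 0.   0.03]
r4.1 [ 0.0011 -0.0001  0.0018]
r4.1 [ 0.0022 -0.0001  0.0036]
```

```bash
sed -i 's/u\*.0011/u*.0006/; s/else .2239/else .2237/' sp2.py; python3 sp2.py 6
```

```text
t 11.275 F [ 1.9682 -3.0124  1.7228] z 0.2238 off mm [0.2401 4.8971] r 4.9 prev err [ 0.2536 -1.2444]
rot [0.02 0.   0.03]
r4.1 [0.001  0.0001 0.0016]
r4.1 [0.0019 0.0001 0.0032]
```

Emit:
{"op": "play_rows", "data": {"increments": [{"linear": [0.001,0.0001,0.0016],"rotation": [0,0,0],"claw": 0.95},{"linear": [0.0019,0.0001,0.0032],"rotation": [0,0,0],"claw": 0.95},{"linear": [0.0019,0.0001,0.0032],"rotation": [0,0,0],"claw": 0.95}]}}

```text
t: 11.65
eef_pos: [0.5212, 0.0883, 0.2239]
ee_rot: [-1.573, -0.0, 2.673]
force: [2.3, 2.3, 1.5]
width: 0.0117
```

```bash
python3 sp2.py 7
```

```text
t 11.65 F [2.3354 2.323  1.5113] z 0.2239 off mm [-2.7598  3.5491] r 4.5 prev err [ 0.3552 -0.2862]
rot [0.1  0.01 0.03]
r4.4 [0.0001 0.0001 0.0018]
r4.4 [0.0002 0.0001 0.0036]
```

Emit:
{"op": "play_rows", "data": {"increments": [{"linear": [0.0001,0.0003,0.0018],"rotation": [0.1,0,0],"claw": 0.95},{"linear": [0.0002,0.0003,0.0036],"rotation": [0.1,0,0],"claw": 0.95},{"linear": [0.0002,0.0003,0.0036],"rotation": [0.1,0,0],"claw": 0.95}]}}

```text
t: 12.02
eef_pos: [0.5195, 0.0852, 0.2237]
ee_rot: [-1.571, -0.0, 2.673]
force: [1.8, 3.1, 1.8]
width: 0.0119
```

```bash
python3 sp2.py 8 1 .2236
```

```text
t 12.025 F [1.7947 3.0763 1.757 ] z 0.2237 off mm [-4.5247  0.4448] r 4.5 prev err [0.2496 0.5544]
rot [0.02 0.02 0.02]
r4.7 [-0.0008  0.0001  0.0013]
r4.7 [-0.0016  0.0001  0.0025]
```

Emit:
{"op": "play_rows", "data": {"increments": [{"linear": [-0.0008,0.0002,0.0013],"rotation": [0,0,0],"claw": 0.95},{"linear": [-0.0016,0.0002,0.0025],"rotation": [0,0,0],"claw": 0.95},{"linear": [-0.0016,0.0002,0.0025],"rotation": [0,0,0],"claw": 0.95}]}}

```text
t: 12.4
eef_pos: [0.5192, 0.0816, 0.223]
ee_rot: [-1.57, -0.001, 2.673]
force: [2.0, 1.5, -0.2]
width: 0.0116
```

```bash
python3 sp2.py 9 1 .2235
```

```text
t 12.4 F [ 2.0418  1.4582 -0.1626] z 0.223 off mm [-4.7716 -3.1571] r 5.7 prev err [0.4894 1.211 ]
rot [-0.07 -0.01  0.07]
r5.0 [-0.0016 -0.0005  0.    ]
r5.0 [-0.0031 -0.0005  0.    ]
```

Emit:
{"op": "play_rows", "data": {"increments": [{"linear": [0,0.0008,0],"rotation": [0,0,0],"claw": 0.95},{"linear": [0,0.0015,0],"rotation": [0,0,0],"claw": 0.95}]}}

```text
t: 12.65
eef_pos: [0.519, 0.0813, 0.2213]
ee_rot: [-1.569, -0.001, 2.673]
force: [0.9, -0.1, 1.7]
width: 0.012
```

```bash
python3 sp2.py 9 1 .2235
```

```text
t 12.65 F [ 0.9481 -0.1474  1.658 ] z 0.2213 off mm [-4.9554 -3.5288] r 6.1 prev err [0.6732 1.5827]
rot [-0.12 -0.01  0.08]
r5.0 [-0.0016 -0.0022 -0.0002]
r5.0 [-0.0031 -0.0022 -0.0005]
```

Emit:
{"op": "play_rows", "data": {"increments": [{"linear": [0,0.0007,0],"rotation": [-0.1,0,0.1],"claw": 0.95},{"linear": [0,0.0014,0],"rotation": [-0.1,0,0.1],"claw": 0.95},{"linear": [0,0.002,0],"rotation": [-0.1,0,0.1],"claw": 0.95}]}}

```text
t: 13.02
eef_pos: [0.5191, 0.0809, 0.2194]
ee_rot: [-1.57, 0.001, 2.673]
force: [2.2, -1.7, 2.3]
width: 0.012
```

```bash
python3 sp2.py 9 1 .2235
```

```text
t 13.025 F [ 2.1908 -1.6566  2.318 ] z 0.2194 off mm [-4.8851 -3.914 ] r 6.3 prev err [0.6029 1.9679]
rot [-0.05 -0.01 -0.05]
r5.0 [-0.0014 -0.0041 -0.0004]
r5.0 [-0.0029 -0.0041 -0.0009]
```

Emit:
{"op": "play_rows", "data": {"increments": [{"linear": [-0.0005,0.0008,0.0001],"rotation": [0,0,0],"claw": 0.95},{"linear": [-0.0005,0.0016,0.0001],"rotation": [0,0,0],"claw": 0.95},{"linear": [-0.0005,0.0025,0.0001],"rotation": [0,0,0],"claw": 0.95}]}}

```text
t: 13.4
eef_pos: [0.5193, 0.0806, 0.2167]
ee_rot: [-1.57, 0.0, 2.673]
force: [1.7, -1.1, -0.4]
width: 0.0121
```

```bash
python3 sp2.py 9 1 .2235
```

```text
t 13.4 F [ 1.6647 -1.0602 -0.3784] z 0.2167 off mm [-4.6963 -4.2177] r 6.3 prev err [0.4141 2.2716]
rot [-0.06 -0.01 -0.02]
r5.0 [-0.0013 -0.0068 -0.0006]
r5.0 [-0.0025 -0.0068 -0.0011]
```

Emit:
{"op": "play_rows", "data": {"increments": [{"linear": [-0.0004,0.0012,0],"rotation": [0,0,0],"claw": 0.95},{"linear": [-0.0004,0.0024,0],"rotation": [0,0,0],"claw": 0.95},{"linear": [-0.0004,0.0036,0],"rotation": [0,0,0],"claw": 0.95},{"linear": [-0.0004,0.0045,0],"rotation": [0,0,0],"claw": 0.95},{"linear": [-0.0004,0.0045,0],"rotation": [0,0,0],"claw": 0.95}]}}

```text
t: 14.02
eef_pos: [0.5195, 0.0805, 0.2119]
ee_rot: [-1.57, 0.0, 2.673]
force: [-0.2, 1.0, -1.4]
width: 0.0118
```

```bash
python3 sp2.py 9 1 .2235
```

```text
t 14.025 F [-0.2063  1.0168 -1.3923] z 0.2119 off mm [-4.5124 -4.3386] r 6.3 prev err [0.2302 2.3924]
rot [-0.07 -0.01 -0.  ]
r5.0 [-0.0011 -0.0116 -0.0006]
r5.0 [-0.0023 -0.0116 -0.0012]
```

Nearly home with no side force; the last millimetre goes in gently.

Emit:
{"op": "play_rows", "data": {"increments": [{"linear": [0,0.0004,0],"rotation": [0,0,0],"claw": 0.95},{"linear": [0,0.0008,0],"rotation": [0,0,0],"claw": 0.95},{"linear": [0,0.0012,0],"rotation": [0,0,0],"claw": 0.95},{"linear": [0,0.0014,0],"rotation": [0,0,0],"claw": 0.95}]}}

```text
t: 14.52
eef_pos: [0.5196, 0.0805, 0.2108]
ee_rot: [-1.57, 0.0, 2.673]
force: [-2.0, 2.0, 3.9]
width: 0.0117
```

```bash
python3 sp2.py 9 1 .2235
```

```text
t 14.525 F [-2.0146  2.0292  3.8867] z 0.2108 off mm [-4.4124 -4.3038] r 6.2 prev err [0.1302 2.3577]
rot [-0.06 -0.01 -0.02]
r5.0 [-0.0011 -0.0127 -0.0005]
r5.0 [-0.0022 -0.0127 -0.0011]
```

Emit:
{"op": "play_rows", "data": {"increments": [{"linear": [0,0.0006,0],"rotation": [0,0,0],"claw": 0.95},{"linear": [0,0.0006,0],"rotation": [0,0,0],"claw": 0.95}]}}

```text
t: 14.78
eef_pos: [0.5199, 0.0804, 0.2108]
ee_rot: [-1.57, 0.001, 2.673]
force: [-0.7, 0.6, 4.8]
width: 0.0117
```

```bash
python3 - <<'E'
from h import *
s=readout.get_state();print(s['force'],s['eef_pos'])
p3,d3,m3=grab('scene')
cv2.imwrite('pics/s9z.png',cv2.resize(p3[130:200,230:310],None,fx=8,fy=8,interpolation=cv2.INTER_CUBIC))
E
```

```text
[-0.7054  0.5893  4.8227] [0.5199 0.0804 0.2108]
```

View pics/s9z.png

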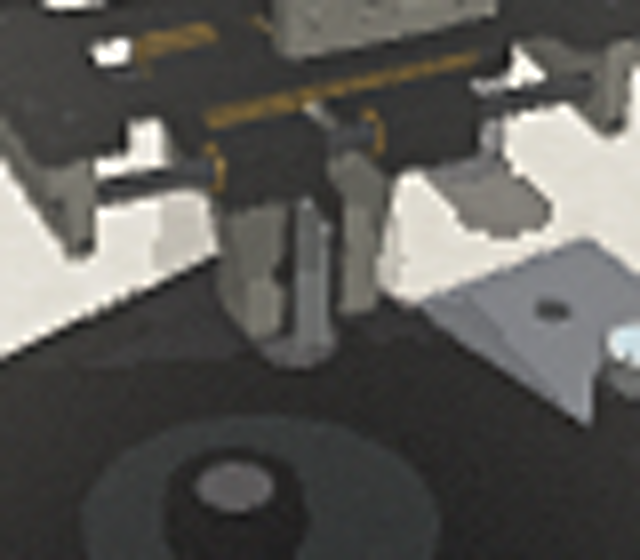

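Emit:
{"op": "play_rows", "data": {"increments": [{"linear": [0,0,0],"rotation": [0,0,0],"claw": 0.95},{"linear": [0,0,0],"rotation": [0,0,0],"claw": 0.8},{"linear": [0,0,0],"rotation": [0,0,0],"claw": 0.65},{"linear": [0,0,0],"rotation": [0,0,0],"claw": 0.6},{"linear": [0,0,0],"rotation": [0,0,0],"claw": 0.6}]}}

```text
t: 15.45
eef_pos: [0.5198, 0.0804, 0.2107]
ee_rot: [-1.57, 0.001, 2.673]
force: [-0.3, -0.2, -0.2]
width: 0.0341
```

Emit:
{"op": "play_rows", "data": {"increments": [{"linear": [0,-0.01,0],"rotation": [0,0,0],"claw": 0.6},{"linear": [0,-0.03,0],"rotation": [0,0,0],"claw": 0.6},{"linear": [0,-0.06,0],"rotation": [0,0,0],"claw": 0.6},{"linear": [0,-0.09,0],"rotation": [0,0,0],"claw": 0.6},{"linear": [0,-0.1,0],"rotation": [0,0,0],"claw": 0.6}]}}

```text
t: 16.08
eef_pos: [0.5206, 0.0807, 0.3133]
ee_rot: [-1.573, 0.003, 2.673]
force: [0.2, -0.3, -1.0]
width: 0.0348
```

```bash
python3 - <<'E'
from h import *
s=readout.get_state();print(s['force'],s['eef_pos'],s['width'])
p,d,m=grab('wrist','w10.png')
p3,d3,m3=grab('scene','s10.png')
cv2.imwrite('pics/s10z.png',cv2.resize(p3[110:230,200:340],None,fx=5,fy=5,interpolation=cv2.INTER_CUBIC))
v,u=np.mgrid[0:384,0:512]
for n,dd,mm in(('w',d,m),('s',d3,m3)):
    P=unproj(mm,u,v,np.where(dd>0,dd,1)).reshape(-1,3)
    near=np.hypot(P[:,0]-.5197,P[:,1]-.0804)<.014
    q=P[near&(P[:,2]<.27)]; h=q[:,2]; print(n,len(q),np.round(np.sort(h)[-15:],4)); f=q[(h>.2)&(h<.215)]; print('flange band',len(f),np.median(f[:,2]) if len(f) else None)
E
```

```text
[ 0.1965 -0.301  -1.0087] [0.5206 0.0807 0.3133] 0.0348298123956168
w 747 [0.2498 0.2499 0.2499 0.25   0.25   0.25   0.2501 0.2501 0.2501 0.2502
 0.2503 0.2503 0.2503 0.2504 0.2505]
flange band 220 0.2047229935029682
s 170 [0.248  0.2481 0.2482 0.2484 0.2484 0.2485 0.2485 0.2489 0.2492 0.2494
 0.2495 0.2499 0.2505 0.2506 0.252 ]
flange band 50 0.205723252785544
```

View pics/w10.png

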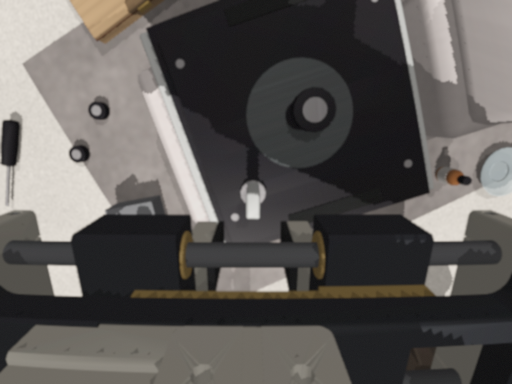

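View pics/s10z.png

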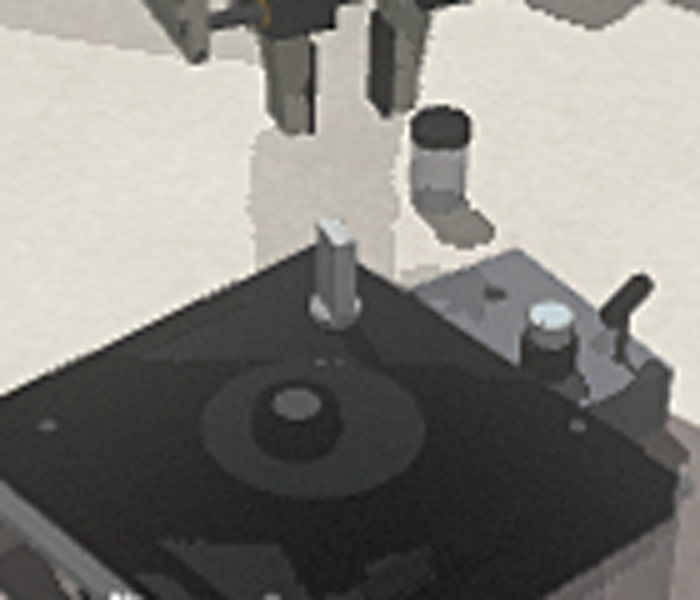

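```bash
python3 -c "
from station import job,readout
print(job.job_done()); print(readout.get_state()['t'])"
```

```text
the job is handed in; nothing more can be done
None
the job is handed in; nothing more can be done
```

The stage is locked: the pin is fully home in the blind hole, released, and the arm is clear above it. I handed the job in at about 16 s.

**What I did:** I took the pin out of the accessory block and stood it in the lock hole. I swept it in a widening spiral with the plate gliding along. The nose dropped in about 6 mm from the start point, and I pushed the pin down gently until it stopped.

**Last checks:**
- **Pin seated:** it went down 13 mm from resting on the slide to home, as expected. From the depth images, the flange top is at about 0.205 m and the grip top at about 0.250 m. Both match a flange lying flat on the plate at 0.199 m.
- **Forces:** the vertical push was mostly 2–7 N during the search and about 5 N for the final push home. It briefly reached about 10 N early in the spiral, where friction made the pin lag, and I eased off.
- **Surroundings:** the specimen is still on the plate in the last pictures, and everything I could see on the bench was undisturbed. I checked these by eye only and did not measure them again.

Two position readings of the pin in the block differed by about 4 mm, because the arm was still moving slightly in the first. I used mostly the second, and a wrist picture just before gripping showed the pin centred between the fingers.

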